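Load the bench press with the die that fits

TASK

Swing the press arm right back out of the way, then pick out the one steel forming die that fits the horseshoe nest snugly and slide it along the bench, without lifting it, into the nest until it is fully home. Then bring the arm down onto the die, press firmly on the handle so the foot bears on the die, and leave the arm down. Leave the other dies and the tools on the bench where they are.

Things in the scene. Friction and masses are not known exactly. Their poses are not given: they have to be found in the camera images.
- nest: Bench press fixed to the bench. Origin: centre of its horseshoe nest, on the bench surface (the nest has no floor of its own). Steel U of inner radius 24.5 mm (49 mm wide), walls 12 mm high, 9 mm thick; round closed end at its +x, mouth at its -x, flaring from 49 mm wide at x = -13 mm to 72 mm at -40 mm. Behind it, x = 3 to 80 mm: grey base 16 mm high, 126 mm wide, with two cheeks 64 mm high
- press_arm (a joint): Angle of the press arm about a level hinge along the nest's y. 0: arm level, pointing to the nest's -x, its foot at the height of a die's top; grows as the arm swings up and back; 1.57: upright. Stops at -0.15 (foot down in an empty nest) and 1.75 (right back). Stiff: it stays where left; 2 to 3 N at the handle move it
- press_hinge (a point): Hinge axis of the press arm: 60 mm along +x from the nest's origin, 50 mm above the bench
- press_handle (a point): Centre of the handle at the arm's free end, 120 mm from the hinge: a black barrel 22 mm in diameter and 28 mm long, lying along the hinge direction (nest y). The arm behind it is a grey bar 16 mm wide and 12 mm thick. It can be pinched from above by its two ends all along its swing
- press_foot: Steel foot hanging under the press arm, self-levelling by a few degrees: a disc 24 mm in diameter with its lower face 26 mm below the origin. Origin: its pivot in the arm, 60 mm from the hinge; with the arm level it stands right over the nest's centre
- die_a: smallest forming die: plain bright steel puck, 28 mm diameter, 24 mm high, shallow ring marks on its top, standing on the bench; about 0.12 kg. Origin: centre of its underside
- die_b: second smallest forming die: plain bright steel puck, 37 mm diameter, 24 mm high, shallow ring marks on its top, standing on the bench; about 0.20 kg. Origin: centre of its underside
- die_c: second largest forming die: plain bright steel puck, 46 mm diameter, 24 mm high, shallow ring marks on its top, standing on the bench; about 0.31 kg. Origin: centre of its underside
- die_d: largest forming die: plain bright steel puck, 55 mm diameter, 24 mm high, shallow ring marks on its top, standing on the bench; about 0.44 kg. Origin: centre of its underside
- tin: bystander: small round aluminium tin, 30 mm diameter, 18 mm high. Origin: centre of its underside
- jar: bystander: amber jar, 40 mm diameter, 50 mm high, beside the press. Origin: centre of its underside
- handpiece: bystander: grinding handpiece lying along its x axis, about 175 mm long (-70 to +105), 21 mm thick, beside the press. Origin: its underside near mid-length
- hammer: bystander: hammer, 240 mm long, lying on the left of the bench
- brush: bystander: brush, 170 mm long, lying on the right of the bench
- driver: bystander: screwdriver, 160 mm long, lying on the left of the bench
Not all that is in view belongs to the job. Leave any blue look-alike of the die_c alone.

How it is judged:
By the outcome, as a careful person would: the job done as asked, in the order asked, and still so for the second after the job is handed in, with the robot touching nothing.
It also fails if it takes over 72 s, if anything falls off the work surface, if the arm or the gripper's body presses on something with over 40 N, if the wrist force passes 120 N, or if a joint passes its speed limit or range.

ROBOT

A 6-joint arm with a two-finger parallel gripper is mounted at the origin on the work surface. World frame = base frame: x ahead of the robot, y to its left, z up, the work surface at z = 0. Lengths are in m, angles in rad, forces in N, time in s.
With the tool pointing down it reaches from about 0.3 to 0.95 m from the base axis. Payload 3.1 kg.
Tool frame: the origin (TCP) lies at the very end of the fingers, on their centre line; the grasp point (between the pads) lies 19 mm behind it; z points along the fingers, y is the line along which they close (so a half turn about z gives the same grasp; the last joint's range is limited). The gripper opens to 85 mm and grips with 20 to 120 N. Pads are 22 mm wide; open, the fingers measure 114 mm over their backs; the gripper's body (76 mm by 85 mm) begins 54 mm behind the grasp point. The pads swing forward as they close: fully open they stand 13 mm farther back than shut.
Start: joints at [1.105, 0.308, 1.634, -0, 1.2, -0.07], TCP at [0.241, 0.577, 0.205] pointing down, gripper open.
Joint ranges: [-3.06, 3.06], [-0.79, 1.96], [0.05, 2.63], [-1.19, 4.34], [0.05, 2.64], [-2.94, 2.94]. Speed limits (rad/s): [2.79, 2.79, 3.14, 3.14, 3.14, 3.14].

INTERFACE

Orientations are given as [roll, pitch, yaw] about the fixed x, y, z axes, in that order (R = Rz(yaw) Ry(pitch) Rx(roll)).
In Python, from rig import sense, camera, sign_off, recognise, outline_of, pinpoint gives the robot as it stands.
- The arm moves only by the shell command python3 -m crank 'ROWS' [OPENING] [FORCE]. ROWS is text: rows parted by semicolons, each of 4 numbers parted by spaces: the shift along the tool's x, y, z in cm, then the turn about the tool's z in degrees. A call has 1 to 5 rows; each row is the pose to reach, as a shift and turn from the pose commanded when the call began, along the tool's axes at that moment; what a row does not reach only later rows make up. A row lasts 1/12 s, in which the tool goes at most 41.7 mm and 7.16 degrees, less where a joint would pass 70% of its speed; a pose out of reach is approached as far as the arm can. A call with a gripper value outside its range is refused whole. OPENING is the closure, from 0 (fully open) to 1 (shut), set as the call begins (- or left out, the last holds). The fingers move at their own pace and stop on an object; FORCE is the grip in N (left out, the last holds). Time passes only in rows, so rows that repeat a pose let the fingers close. It gives the time, the measured TCP pose, the force, the opening and the grip force at its end, in the units of the state.
- sense(): the state, without advancing time (a new reading comes with each control period).
- camera(name): name is "side" or "top"; returns a dict with "frame" (480x640x3 uint8, red, green, blue), "fx", "fy", "cx", "cy" (pixels), "R" (3x3) and "t" (3): a world point X has camera coordinates R X + t. Camera axes: x right, y down, z forward; pixel columns grow to the right and rows downward; lengths in m; the calibration is good to about 2 mm. A picture is of the moment at which its call begins. There is no depth.
- sign_off(): hands the job in; it is judged then, once.
Trained networks look in a picture, given as the dict that the camera call returned (one of the last four; its "shot" number tells which), for a name from the list of things; names that differ only in an ending like _2 or _b are one class to them, and where a whole thing is asked for, a point or a joint stands for the part that bears it (a point fixed in the world has none). Each returns a list of dicts, best first, with "score" (0 to 1); they miss things now and then, are a little off and sometimes report something else, mostly with a low value. They report only what shows in the picture. A call takes as long as a camera call. They do not tell look-alikes from the thing itself.
- recognise(picture, thing): "box" ([left, top, right, bottom] in pixels, round what is visible of it).
- outline_of(picture, thing): "mask" (480x640 bool, what is visible of it) and "box" ([left, top, right, bottom] in pixels, round what is visible of it).
- pinpoint(picture, thing): "location" ([row, column] in pixels: a listed point, or the origin of a listed thing).
The state is a dict: "clock": time; "joint_pos": joint angles; "qd": joint speeds; "tau": joint torques, N m; "ee_pos": TCP position; "eef_rot": TCP orientation; "wrist_force": force on the tool from outside, world axes, zero at the start; "ft_torque": the same for the moment, N m; "gripper_width": finger opening in m; "gripper_force": force on a finger pad.
Only numpy, scipy, OpenCV 4.12 (cv2) and the standard library are available. Lean on these libraries where they do the work, as an engineer would, in place of code of your own. Each camera call takes 0.05 s, during which the arm holds its last target. There are 200 camera calls.

## Working session

There is one attempt and no reset: what is moved stays moved. The work goes in short steps, Python scripts to look and compute and a shell command to move; the robot and the scene stay as the last step left them, time stands still between calls to the robot, and variables do not carry over. Pictures are saved under pics/ and viewed, at most 10 in all, crops included, and the job is handed in when it is done.

```bash
mkdir -p pics
cat > h.py <<'E'
import numpy as np, cv2
from rig import *
def ray(c,px):  # px=(row,col)
    d=np.array([(px[1]-c['cx'])/c['fx'],(px[0]-c['cy'])/c['fy'],1.]);R=np.array(c['R']);t=np.array(c['t'])
    return -R.T@t, R.T@d
def onz(c,px,z):
    o,d=ray(c,px);return o+d*(z-o[2])/d[2]
def proj(c,X):
    p=np.array(c['R'])@np.array(X,float)+np.array(c['t']);return np.array([c['cy']+c['fy']*p[1]/p[2],c['cx']+c['fx']*p[0]/p[2]])
def save(c,n,box=None,s=1):
    f=c['frame'][:,:,::-1]
    if box: f=f[box[1]:box[3],box[0]:box[2]]
    cv2.imwrite('pics/'+n,cv2.resize(f,None,fx=s,fy=s,interpolation=cv2.INTER_CUBIC))
E
python3 - <<'E'
from h import *
np.set_printoptions(precision=4,suppress=True)
s=sense();print(s['ee_pos'],s['eef_rot'],s['gripper_width'])
for n in('top','side'):
    c=camera(n);save(c,n+'0.png');print(n,np.array(c['R']),np.array(c['t']),c['fx'])
    for k in('nest','press_hinge','press_handle','press_foot','die_a','die_c','tin','jar','handpiece'):
        for p in pinpoint(c,k)[:6]: print(k,np.round(p['location'],1),round(p['score'],2),onz(c,p['location'],{'press_hinge':.05,'press_handle':.05}.get(k,0)))
E
```

```text
[0.2406 0.5759 0.2042] [-3.1392 -0.0002  2.7458] 0.08518590428179752
top [[ 0.0214 -0.9997 -0.0078]
 [-0.9803 -0.0195 -0.1966]
 [ 0.1964  0.0118 -0.9805]] [0.0029 0.5978 0.952 ] 462.3778529335261
nest [231.7 336. ] 0.94 [ 0.6134 -0.001   0.    ]
press_hinge [201.1 340. ] 0.91 [ 0.6733 -0.0085  0.05  ]
press_handle [253.7 327.4] 0.55 [0.5537 0.0171 0.05  ]
press_foot [198.2 277.7] 0.48 [0.6912 0.1378 0.    ]
press_foot [304.1 526. ] 0.21 [ 0.4563 -0.4298  0.    ]
die_a [302.2 364.8] 0.96 [ 0.4529 -0.0687  0.    ]
die_a [269.5 238. ] 0.68 [0.5208 0.2213 0.    ]
die_a [235.4 438. ] 0.65 [ 0.6094 -0.2369  0.    ]
die_a [308.7 293.9] 0.49 [0.4351 0.0903 0.    ]
die_c [302.2 364.8] 0.96 [ 0.4529 -0.0687  0.    ]
die_c [269.5 238. ] 0.68 [0.5208 0.2213 0.    ]
die_c [235.4 438. ] 0.65 [ 0.6094 -0.2369  0.    ]
die_c [308.7 293.9] 0.49 [0.4351 0.0903 0.    ]
tin [309.1 332.7] 0.68 [0.436  0.0032 0.    ]
jar [196.7 278.1] 0.53 [0.6949 0.137  0.    ]
handpiece [213.5 402.5] 0.96 [ 0.6599 -0.1554  0.    ]
side [[-0.6908 -0.723   0.01  ]
 [-0.353   0.3251 -0.8773]
 [ 0.631  -0.6096 -0.4798]] [0.
[... 248 characters left out ...]
]
press_foot [427.1 177.5] 0.43 [0.4293 0.4478 0.    ]
die_a [315.5 346.4] 0.95 [0.4388 0.0858 0.    ]
die_a [282.1 395.9] 0.95 [ 0.4446 -0.0735  0.    ]
die_a [325.9 264. ] 0.7 [0.5217 0.2196 0.    ]
die_a [242.7 420.1] 0.61 [ 0.5103 -0.2523  0.    ]
die_a [232.2 380.2] 0.61 [ 0.6113 -0.2224  0.    ]
die_c [315.5 346.4] 0.95 [0.4388 0.0858 0.    ]
die_c [282.1 395.9] 0.95 [ 0.4446 -0.0735  0.    ]
die_c [325.9 264. ] 0.7 [0.5217 0.2196 0.    ]
die_c [242.7 420.1] 0.61 [ 0.5103 -0.2523  0.    ]
die_c [232.2 380.2] 0.61 [ 0.6113 -0.2224  0.    ]
tin [296.7 376.6] 0.72 [ 0.4387 -0.0032  0.    ]
jar [275.6 243.8] 0.83 [0.6839 0.148  0.    ]
handpiece [231.7 345.9] 0.67 [ 0.6722 -0.1603  0.    ]
```

View pics/top0.png

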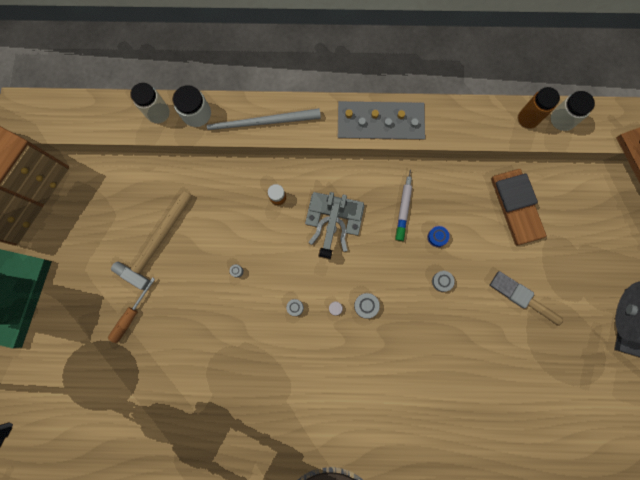

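View pics/side0.png

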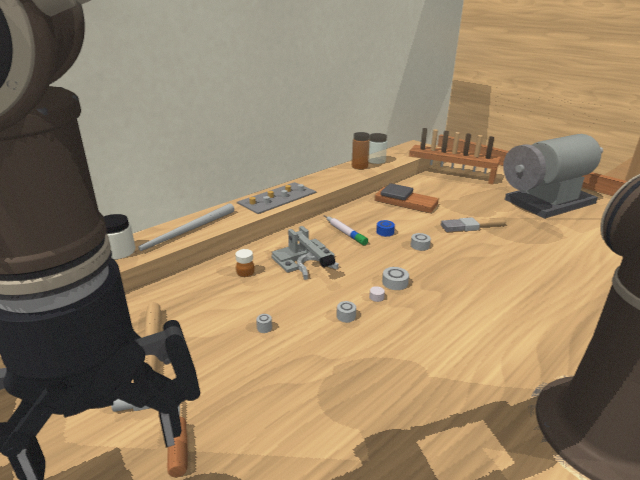

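Run:
```python
from h import *
np.set_printoptions(precision=4,suppress=True)
for n in('top','side'):
    c=camera(n)
    for p in outline_of(c,'die_c')[:7]:
        m=p['mask'];r,q=np.nonzero(m);print(n,p['box'],round(p['score'],2),m.sum(),c['frame'][m].mean(0))
        # width across in metric: extent along image columns at mid-height
        b=p['box'];mid=((b[1]+b[3])/2)
        L=onz(c,(mid,b[0]),.015);R=onz(c,(mid,b[2]),.015);print('   w mm',1000*np.linalg.norm(L-R),(L+R)/2)
save(camera('top'),'crop1.png',(200,180,540,360),2.3)
```

```text
top [437.7, 271.9, 454.3, 294.2] 0.91 334 [114.6886 118.0689 116.0539]
   w mm 36.98647534197029 [ 0.4983 -0.2486  0.015 ]
top [353.7, 294.4, 377.9, 315.4] 0.77 470 [123.4638 126.4426 123.8766]
   w mm 53.56887102615943 [ 0.4462 -0.0699  0.015 ]
top [427.6, 221.6, 445.6, 248.3] 0.77 386 [ 42.5466  66.3575 117.013 ]
   w mm 40.951433086658376 [ 0.6073 -0.2303  0.015 ]
top [285.8, 300.3, 302.8, 316.8] 0.48 219 [125.3927 128.3562 125.9589]
   w mm 37.6626279550316 [0.4349 0.0882 0.015 ]
top [269.8, 186.8, 288.5, 204.3] 0.19 274 [134.7226 130.3504 121.9088]
   w mm 43.517909889662725 [0.6935 0.1328 0.015 ]
side [334.5, 299.7, 356.8, 324.5] 0.93 373 [144.2627 143.555  138.2466]
   w mm 41.92184477416352 [0.4341 0.0937 0.015 ]
side [384.9, 266.4, 406.0, 288.5] 0.75 534 [147.9045 147.779  143.0843]
   w mm 44.42290065060462 [ 0.4432 -0.068   0.015 ]
side [257.6, 312.9, 271.5, 334.7] 0.67 266 [137.9962 137.218  132.1053]
   w mm 25.11240409728298 [0.5108 0.226  0.015 ]
side [374.1, 219.5, 389.5, 234.3] 0.6 247 [ 50.2632  78.83   142.1984]
   w mm 38.98726314229386 [ 0.6095 -0.2249  0.015 ]
side [409.1, 232.6, 431.8, 250.4] 0.52 307 [140.7427 139.785  134.2964]
   w mm 54.45649358737952 [ 0.4986 -0.2346  0.015 ]
side [111.9, 303.1, 161.1, 409.8] 0.15 870 [163.8621 140.1747 108.7241]
   w mm 80.63629548182138 [0.5884 0.4317 0.015 ]
```

Top view: the press is at about (335,215), its arm low with the handle at (326,253). The steel pucks are at (236,271), (295,308), (367,306) and (444,281). The tin is at (336,309) and the blue look-alike at (439,236). The side view shows the same layout. I'll enlarge a crop to compare sizes.

View pics/crop1.png

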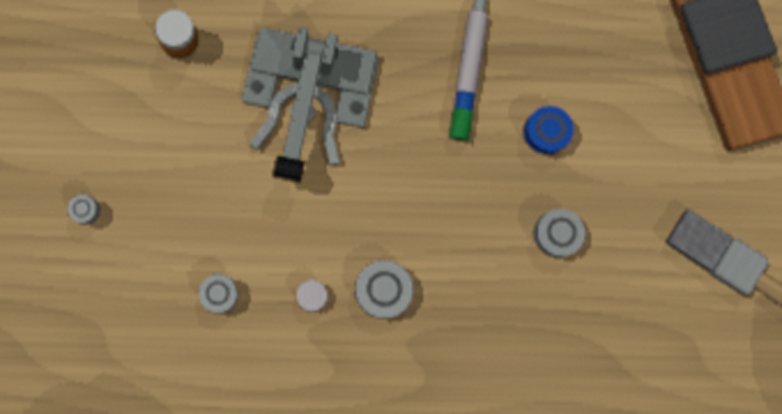

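Run:
```python
from h import *
np.set_printoptions(precision=4,suppress=True)
c=camera('top');f=c['frame'].astype(int)
hsv=cv2.cvtColor(c['frame'],cv2.COLOR_RGB2HSV)
for q,r in((236,271),(295,308),(367,306),(444,281),(439,236)):
    w=hsv[r-20:r+20,q-20:q+20]
    m=((w[...,1]<60)|((w[...,0]>95)&(w[...,0]<135))).astype(np.uint8)
    n,l,st,ce=cv2.connectedComponentsWithStats(m);k=1+np.argmax(st[1:,4])
    (cx,cy),(a,b),an=cv2.fitEllipse(max(cv2.findContours((l==k).astype(np.uint8),0,1)[0],key=len))
    o=onz(c,(r,q),.012);print((q,r),'area',st[k,4],'axes px',a+1,b+1,'mm/px',1000*np.linalg.norm(onz(c,(r,q+1),.015)-onz(c,(r,q),.015)), 'ctr@.012',onz(c,(r-20+cy,q-20+cx),.012), st[k,:4])
# predicted vs nest pts: flare tips of horseshoe, yaw
m=outline_of(c,'nest')
if m: print(m[0]['box'])
for k in('press_hinge','nest'): 
    for n in('top','side'):
        cc=camera(n);print(k,n,pinpoint(cc,k)[0])
```

```text
(236, 271) area 141 axes px 12.801362991333008 14.359691619873047 mm/px 2.255371732315998 ctr@.012 [0.5171 0.2238 0.012 ] [13 13 14 13]
(295, 308) area 236 axes px 17.228212356567383 17.744890213012695 mm/px 2.215872708838432 ctr@.012 [0.4381 0.0881 0.012 ] [11 11 18 17]
(367, 306) area 517 axes px 25.55626106262207 26.012292861938477 mm/px 2.212442629499977 ctr@.012 [ 0.4455 -0.072   0.012 ] [ 7  7 26 26]
(444, 281) area 377 axes px 21.264467239379883 22.83683967590332 mm/px 2.2301455495873013 ctr@.012 [ 0.5031 -0.243   0.012 ] [ 8 10 23 21]
(439, 236) area 383 axes px 21.52469253540039 23.00048065185547 mm/px 2.2738236583523714 ctr@.012 [ 0.6056 -0.2345  0.012 ] [ 8  9 23 23]
[305.7, 191.7, 365.0, 259.1]
press_hinge top {'location': [201.4, 338.6], 'score': 0.82}
press_hinge side {'location': [235.4, 299.6], 'score': 0.8}
nest top {'location': [230.4, 334.0], 'score': 0.86}
nest side {'location': [268.9, 314.1], 'score': 0.59}
```

The crop settles it. The only steel puck with about 47 mm diameter is at pixel (444,281), which is die_c. The one at (367,306) measures 56 mm (die_d), and (295,308) and (236,271) are smaller. (439,236) is the blue look-alike and stays where it is. Next I'll triangulate the press.

```bash
cat >> h.py <<'E'
def tri(a,pa,b,pb):
    o1,d1=ray(a,pa);o2,d2=ray(b,pb);d1/=np.linalg.norm(d1);d2/=np.linalg.norm(d2)
    s=np.linalg.lstsq(np.stack([d1,-d2],1),o2-o1,rcond=None)[0]
    p,q=o1+s[0]*d1,o2+s[1]*d2;return (p+q)/2,np.linalg.norm(p-q)
E
python3 - <<'E'
from h import *
np.set_printoptions(precision=4,suppress=True)
P={k:[] for k in('nest','press_hinge','press_handle','jar','handpiece')}
for i in range(2):
    a,b=camera('top'),camera('side')
    for k in P:
        x,y=pinpoint(a,k),pinpoint(b,k)
        if x and y:
            P[k].append(1);print(k,*tri(a,x[0]['location'],b,y[0]['location']))
# handle: mask centres
for c in(a,b):
    m=outline_of(c,'press_handle')
    dark=(c['frame'].max(2)<45).astype(np.uint8); x0,y0,x1,y1=(315,242,340,262) if c is a else (312,250,345,275)
    r,q=np.nonzero(dark[y0:y1,x0:x1]);print('dark',r.mean()+y0,q.mean()+x0,len(r)); 
    if c is a: pa=(r.mean()+y0,q.mean()+x0)
    else: print(tri(a,pa,b,(r.mean()+y0,q.mean()+x0)))
# plate corners at z=.016 (crop px)
C=[onz(a,(180+y/2.3,200+x/2.3),.016) for x,y in((262,28),(377,48),(243,102),(365,126))]
for p in C: print(p)
print('yaw front',np.arctan2((C[2]-C[3])[1],(C[2]-C[3])[0])-np.pi/2, 'sides',*[np.arctan2(*(C[i]-C[i+2])[[1,0]]) for i in(0,1)], 'rear',np.arctan2((C[0]-C[1])[1],(C[0]-C[1])[0])-np.pi/2)
E
```

```text
nest [0.6143 0.0048 0.0047] 0.004471498539220129
press_hinge [0.3886 0.2991 0.2858] 0.08362046159421022
press_handle [0.557  0.0201 0.0423] 0.0026367058504134988
jar [ 0.7001  0.1358 -0.0098] 0.006206587572600067
handpiece [ 0.6594 -0.1518  0.0148] 0.001928874967541456
nest [0.6107 0.0071 0.0019] 0.005894209446958444
press_hinge [ 0.6736 -0.0038  0.0455] 0.004964279441890375
press_handle [0.5521 0.0245 0.0429] 0.010539490870596979
jar [ 0.6965  0.1371 -0.0047] 0.006637972946095678
handpiece [ 0.6595 -0.1531  0.0052] 0.004636047058192463
dark 252.94897959183675 325.05102040816325 98
dark 260.65546218487395 327.10084033613447 119
(array([0.5564, 0.0225, 0.043 ]), np.float64(8.315258947001286e-05))
[0.7029 0.0521 0.016 ]
[ 0.6842 -0.0642  0.016 ]
[0.626 0.069 0.016]
[ 0.604  -0.0528  0.016 ]
yaw front -0.17850330379627666 sides -0.21524808196946657 -0.14080627857546058 rear -0.15919727893600877
```

```bash
cat >> h.py <<'E'
def go(x,y,z,yaw=None):
    from scipy.spatial.transform import Rotation as Ro
    s=sense();R=Ro.from_euler('xyz',s['eef_rot']).as_matrix()
    d=R.T@(np.array([x,y,z])-s['ee_pos'])*100
    t=0 if yaw is None else -np.degrees((yaw-s['eef_rot'][2]+np.pi/2)%np.pi-np.pi/2)
    print('rows cm/deg',np.round(d,2),round(t,1),'| now',np.round(s['ee_pos'],4),np.round(s['eef_rot'],3),'F',np.round(s['wrist_force'],1),'w',round(s['gripper_width'],4),'gf',round(s['gripper_force'],1),'t',s['clock'])
E
python3 -m crank '-3.2 -2.5 0 0;-6.4 -5 0 0;-9.6 -7.5 0 0;-12.8 -10 0 0;-16 -12.5 0 0' 0.3
python3 -m crank '-3.2 -2.5 0 0;-6.4 -5 0 0;-9.6 -7.5 0 0;-12.8 -10 0 0;-16 -12.5 0 0'
python3 -m crank '-3.2 -2.5 0 0;-6.4 -5 0 0;-9.6 -7.5 0 0;-12.8 -10 0 -5;-13.5 -10.5 0 -11.8'
python3 -c "
from h import *
go(.555,.021,.10,np.pi-.19)"
```

```text
clock: 3.47
ee_pos: [0.3409, 0.3981, 0.2056]
eef_rot: [3.141, 0.0, 2.747]
wrist_force: [1.0, 0.6, 0.7]
gripper_width: 0.0595
gripper_force: 0.0
clock: 3.88
ee_pos: [0.4406, 0.2209, 0.2059]
eef_rot: [3.141, 0.001, 2.746]
wrist_force: [0.6, 0.3, 0.6]
gripper_width: 0.0597
gripper_force: 0.0
clock: 4.3
ee_pos: [0.527, 0.0685, 0.2061]
eef_rot: [-3.14, 0.004, 2.952]
wrist_force: [-0.2, 0.6, 0.7]
gripper_width: 0.0601
gripper_force: 0.0
rows cm/deg [-3.61 -4.11 10.64] 0.0 | now [0.527  0.0685 0.2061] [-3.14   0.004  2.952] F [-0.2  0.6  0.7] w 0.0601 gf 0.0 t 4.3
```

```bash
python3 -m crank '-1.8 -2 3 0;-3.6 -4.1 6 0;-3.6 -4.1 9 0;-3.6 -4.1 10.6 0;-3.6 -4.1 10.6 0' >/dev/null
python3 - <<'E'
from h import *
go(.555,.021,.028,np.pi-.19)
c=camera('side');save(c,'s2.png',(230,150,430,300),4)
s=sense();print(proj(c,s['ee_pos']),proj(c,[.556,.022,.043]))
E
```

```text
rows cm/deg [-0.89 -0.34  6.68] -0.1 | now [0.5475 0.026  0.0949] [-3.14  -0.009  2.95 ] F [-1.1  0.   0.3] w 0.0599 gf 0.0 t 4.7167
[240.01976907 328.70497894] [260.64920369 327.41313242]
```

View pics/s2.png

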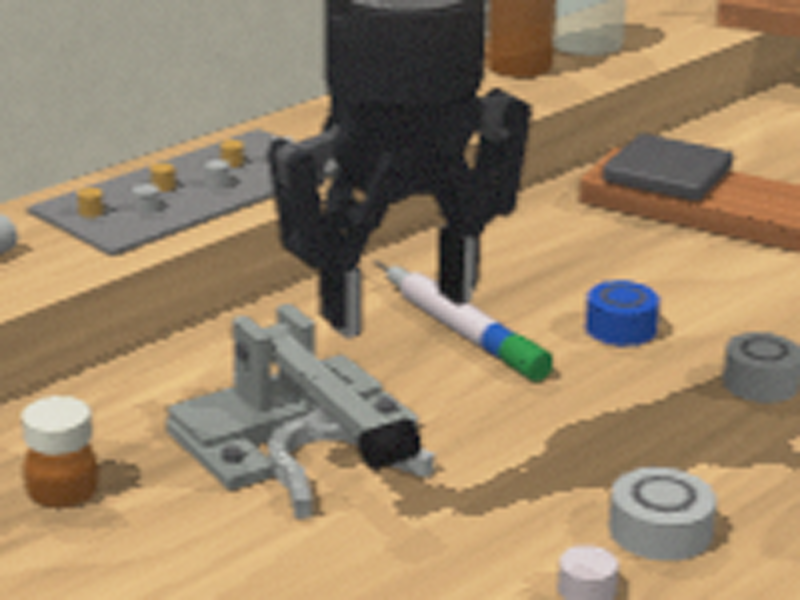

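```bash
python3 -m crank '-0.9 -0.3 2 0;-0.9 -0.3 4 0;-0.9 -0.3 6 0;-0.9 -0.3 6.7 0;-0.9 -0.3 6.7 0'
python3 -m crank '0 0 0 0;0 0 0 0;0 0 0 0;0 0 0 0;0 0 0 0' 0.75 20
python3 -c "
from h import *
go(.555,.021,.028,np.pi-.19)
c=camera('side');save(c,'s3.png',(230,150,430,300),4)"
```

```text
clock: 5.18
ee_pos: [0.5592, 0.0224, 0.0321]
eef_rot: [-3.141, -0.002, 2.952]
wrist_force: [0.4, 0.3, -0.2]
gripper_width: 0.0597
gripper_force: 0.0
clock: 5.6
ee_pos: [0.5606, 0.022, 0.0335]
eef_rot: [3.141, 0.002, 2.952]
wrist_force: [-0.6, -0.3, 0.1]
gripper_width: 0.0213
gripper_force: 0.0
rows cm/deg [ 0.53 -0.21  0.55] 0.0 | now [0.5606 0.022  0.0335] [3.141e+00 2.000e-03 2.952e+00] F [-0.6 -0.3  0.1] w 0.0213 gf 0.0 t 5.6
```

View pics/s3.png

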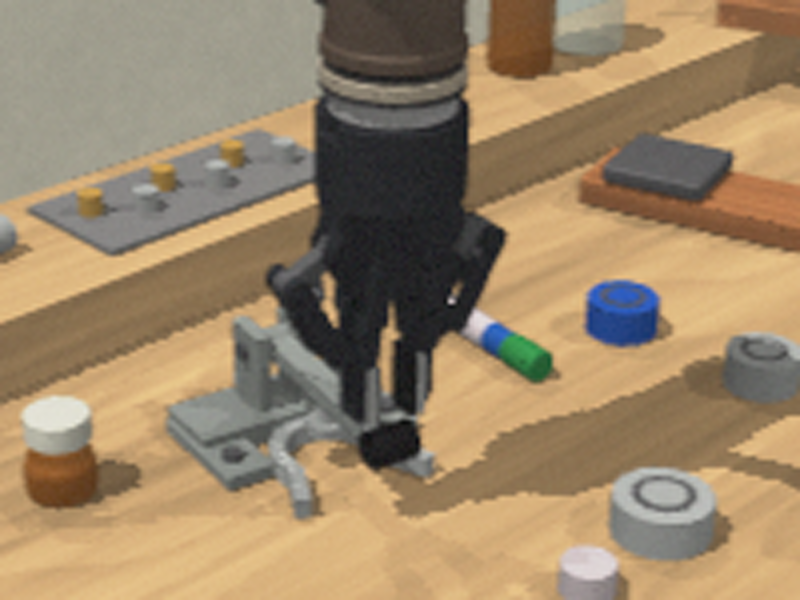

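```bash
python3 -c "
from h import *
c=camera('side')
for X in([.5606,.022,.0335],[.5606,.022,.0455],[.545,.022,.0335],[.556,.0225,.043],[.54,.0225,.043]): print(X,proj(c,X), (proj(c,X)[::-1]-[230,150])*4)
go(.55,.021,.024)"
python3 -m crank '0 0 0 0;0 0 0 0;0 0 0 0;0 0 0 0' 0.3
```

```text
[0.5606, 0.022, 0.0335] [263.62548228 325.7988631 ] [383.19545238 454.50192913]
[0.5606, 0.022, 0.0455] [258.7956541 325.9016299] [383.6065196  435.18261641]
[0.545, 0.022, 0.0335] [266.52824289 331.00945891] [404.03783564 466.11297154]
[0.556, 0.0225, 0.043] [260.73420498 327.24426142] [388.97704566 442.93681992]
[0.54, 0.0225, 0.043] [263.70598458 332.64688534] [410.58754135 454.82393831]
rows cm/deg [ 0.98 -0.29  0.9 ] 0 | now [0.5602 0.022  0.033 ] [3.141e+00 1.000e-03 2.952e+00] F [ 0.4 -0.5 -0.1] w 0.0215 gf 0.0 t 5.7
clock: 6.03
ee_pos: [0.5598, 0.022, 0.0324]
eef_rot: [-3.142, -0.0, 2.952]
wrist_force: [0.6, -0.8, -0.5]
gripper_width: 0.0598
gripper_force: 0.0
```

```bash
python3 -c "
from h import *
c=camera('side');print(proj(c,[.2406,.5759,.2042]),proj(c,[.2406,.5759,.2172]))
b=camera('top');p=proj(b,sense()['ee_pos']);print((p[::-1]-[260,180])*5, (proj(b,[.553,.0225,.043])[::-1]-[260,180])*5)
A=cv2.resize(c['frame'][210:290,280:360],None,fx=5,fy=5);print((proj(c,sense()['ee_pos'])[::-1]-[280,210])*5)
B=cv2.resize(b['frame'][180:280,260:340+20],None,fx=4,fy=4);cv2.imwrite('pics/m4.png',np.hstack([A,B])[:,:,::-1])
print((p[::-1]-[260,180])*4+[400,0])"
```

```text
[487.99495322 117.79109648] [477.79580952 114.61319047]
[326.83297075 360.80106054] [324.9590555  372.29110378]
[230.27882761 271.03514284]
[661.4663766  288.64084843]
```

View pics/m4.png

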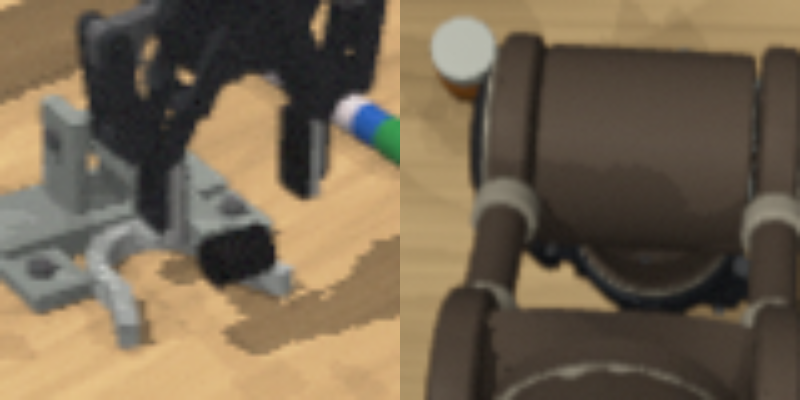

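```bash
python3 -m crank '0.3 0 0.4 0;0.3 0 0.8 0;0.3 0 1.2 0;0.3 0 1.2 0;0.3 0 1.2 0' 0.3
python3 -m crank '0 0 0 0;0 0 0 0;0 0 0 0;0 0 0 0;0 0 0 0' 0.8 25
python3 -c "
from h import *
go(.55,.021,.024)
c=camera('side')
A=cv2.resize(c['frame'][210:290,280:360],None,fx=5,fy=5);print((proj(c,sense()['ee_pos'])[::-1]-[280,210])*5)
cv2.imwrite('pics/m5.png',A[:,:,::-1])"
```

```text
clock: 6.55
ee_pos: [0.5563, 0.0226, 0.0198]
eef_rot: [-3.141, -0.001, 2.952]
wrist_force: [-0.3, -0.0, -0.6]
gripper_width: 0.0598
gripper_force: 0.0
clock: 6.97
ee_pos: [0.557, 0.022, 0.0206]
eef_rot: [-3.141, 0.0, 2.952]
wrist_force: [0.4, -1.9, -0.2]
gripper_width: 0.0269
gripper_force: 28.2
rows cm/deg [ 0.67 -0.24 -0.34] 0 | now [0.557  0.022  0.0206] [-3.141  0.     2.952] F [ 0.4 -1.9 -0.2] w 0.0269 gf 28.2 t 6.9667
[234.24841855 297.12337568]
```

View pics/m5.png

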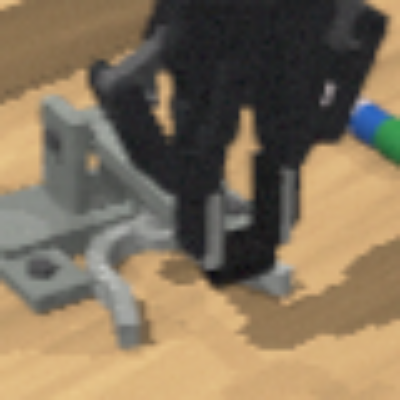

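```bash
python3 -m crank '0 0 -1.2 0;-0.05 0 -2.4 0;-0.3 0 -3.6 0;-0.6 0 -4.8 0;-1.0 0 -5.7 0'
python3 -m crank '0 0 0 0'
python3 -c "
from h import *
go(.55,.021,.024)"
```

```text
clock: 7.43
ee_pos: [0.5687, 0.0198, 0.0782]
eef_rot: [-3.141, 0.005, 2.952]
wrist_force: [4.4, -3.5, -8.3]
gripper_width: 0.0266
gripper_force: 25.1
clock: 7.52
ee_pos: [0.5693, 0.0196, 0.0794]
eef_rot: [-3.141, 0.005, 2.952]
wrist_force: [3.4, -4.5, -2.6]
gripper_width: 0.0269
gripper_force: 25.3
rows cm/deg [ 1.95 -0.23  5.53] 0 | now [0.5693 0.0196 0.0794] [-3.141  0.005  2.952] F [ 3.4 -4.5 -2.6] w 0.0269 gf 25.3 t 7.5167
```

```bash
python3 -m crank '-1.05 -0.05 -1.85 0;-2.6 -0.1 -3.7 0;-4.45 -0.15 -5.2 0;-6.6 -0.2 -6.25 0;-8.9 -0.2 -6.9 0'
python3 -m crank '0 0 0 0'
```

```text
clock: 7.93
ee_pos: [0.6518, 0.0035, 0.1465]
eef_rot: [3.14, -0.006, 2.951]
wrist_force: [-3.1, 1.0, -2.7]
gripper_width: 0.0261
gripper_force: 24.7
clock: 8.02
ee_pos: [0.6572, 0.0024, 0.1475]
eef_rot: [3.139, 0.004, 2.951]
wrist_force: [1.5, 1.3, 2.7]
gripper_width: 0.0254
gripper_force: 25.8
```

```bash
python3 -m crank '-1 0 -0.13 0;-2 0 -0.17 0;-3 0 -0.12 0;-3.7 0 -0.05 0;-4.2 0 0.05 0'
python3 -m crank '0 0 0 0;-0.2 0 0.02 0;-0.4 0 0.05 0;-0.4 0 0.05 0'
```

```text
clock: 8.43
ee_pos: [0.6953, -0.0051, 0.1481]
eef_rot: [3.14, 0.001, 2.952]
wrist_force: [-0.2, 0.7, 8.8]
gripper_width: 0.0259
gripper_force: 25.1
clock: 8.77
ee_pos: [0.6993, -0.0058, 0.1476]
eef_rot: [3.14, 0.002, 2.952]
wrist_force: [0.0, 0.9, 6.8]
gripper_width: 0.0254
gripper_force: 24.8
```

```bash
python3 -m crank '-0.2 0 0.05 0;-0.4 0 0.1 0;-0.6 0 0.15 0;-0.6 0 0.15 0'
```

```text
clock: 9.1
ee_pos: [0.7055, -0.0071, 0.1464]
eef_rot: [3.14, 0.003, 2.952]
wrist_force: [-0.1, 0.4, 7.5]
gripper_width: 0.026
gripper_force: 24.5
```

```bash
python3 -m crank '0 0 0 0;0 0 0 0;0 0 0 0' 0.3
python3 -m crank '0 0 -3 0;0 0 -6 0;0 0 -9 0;-0 0 -10 0'
python3 -c "
from h import *
c=camera('side');save(c,'s6.png',(230,120,430,270),4)
go(.503,-.243,.12)"
```

```text
clock: 9.35
ee_pos: [0.7034, -0.0074, 0.1429]
eef_rot: [3.142, -0.002, 2.952]
wrist_force: [1.1, -0.3, -0.6]
gripper_width: 0.0593
gripper_force: 0.0
clock: 9.68
ee_pos: [0.7069, -0.0079, 0.2489]
eef_rot: [3.141, 0.007, 2.952]
wrist_force: [1.0, 0.2, 0.4]
gripper_width: 0.0596
gripper_force: 0.0
rows cm/deg [ 15.76 -26.96  12.81] 0 | now [ 0.7075 -0.0079  0.2498] [3.14  0.009 2.952] F [0.6 0.2 1.6] w 0.0598 gf 0.0 t 9.7333
```

View pics/s6.png

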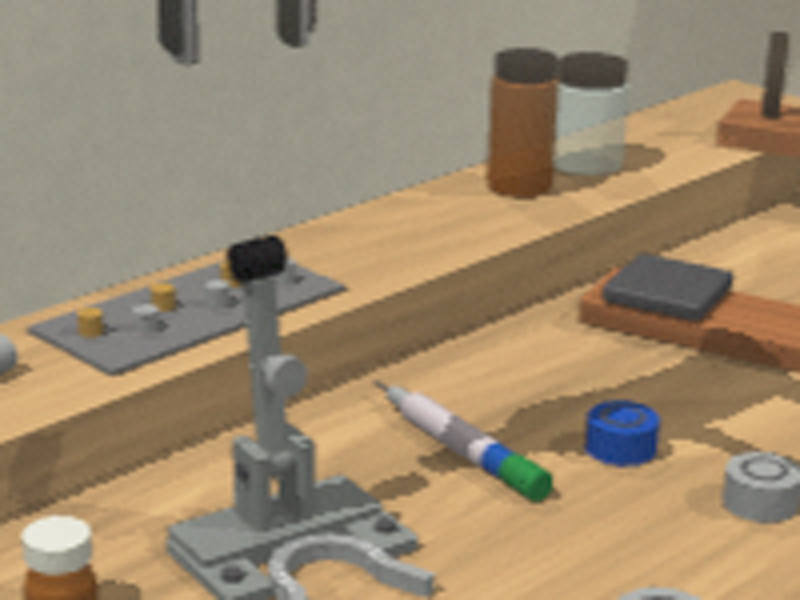

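The arm is now swung back past upright, with the handle at about px (294,184) in the side view. I'll check its angle, and also get a nest fix and a die fix while the nest is uncovered.

```bash
python3 -m crank '4 -2 0 0;8 -4 0 0;10.5 -6 0 0;10.5 -9.5 0 0;10.5 -13 0 0' >/dev/null
python3 -m crank '0 -4 0 0;0 -8 0 0;0 -12 0 0;0 -14 0 0;0 -14 0 0' >/dev/null
python3 - <<'E'
from h import *
np.set_printoptions(precision=4,suppress=True)
a,b=camera('top'),camera('side')
x,y=pinpoint(a,'press_handle'),pinpoint(b,'press_handle')
print('handle pts',x[:1],y[:1]); 
if x and y: print(tri(a,x[0]['location'],b,y[0]['location']))
H=np.array([.671,-.002,.05]);n=np.array([np.cos(.19),-np.sin(.19),0])
for th in(1.4,1.57,1.65,1.75):
    X=H-n*.12*np.cos(th)+[0,0,.12*np.sin(th)];print(th,X,proj(a,X),proj(b,X))
for k in('nest','press_hinge'):
    x,y=pinpoint(a,k),pinpoint(b,k);print(k,x[:1],y[:1])
    if x: print(onz(a,x[0]['location'],.05 if 'h' in k else 0))
    if y: print(onz(b,y[0]['location'],.05 if 'h' in k else 0))
A=a['frame'][170:270,285:385];cv2.imwrite('pics/n7.png',cv2.resize(A,None,fx=6,fy=6,interpolation=cv2.INTER_CUBIC)[:,:,::-1])
go(.503,-.243,.12)
# model overlay points of nest
o=np.array([.612,.0075,0]);
E
```

```text
handle pts [{'location': [181.4, 341.0], 'score': 0.59}] [{'location': [185.9, 291.5], 'score': 0.86}]
(array([ 0.6883, -0.004 ,  0.1628]), np.float64(0.01325108145717043))
1.4 [0.651  0.0019 0.1683] [196.0945 335.5755] [189.9576 303.9315]
1.57 [ 0.6709 -0.002   0.17  ] [186.1932 337.7003] [186.0415 299.0408]
1.65 [ 0.6803 -0.0038  0.1696] [181.7169 338.6924] [184.7419 296.7834]
1.75 [ 0.692  -0.006   0.1681] [176.3659 339.9078] [183.6124 294.0343]
nest [{'location': [230.2, 333.7], 'score': 0.98}] [{'location': [262.1, 311.7], 'score': 0.77}]
[0.6169 0.0044 0.    ]
[0.6246 0.003  0.    ]
press_hinge [{'location': [202.6, 338.4], 'score': 0.75}] [{'location': [236.6, 300.0], 'score': 0.58}]
[ 0.6698 -0.0049  0.05  ]
[0.6638 0.0029 0.05  ]
rows cm/deg [ 4.88 -0.03 12.38] 0 | now [ 0.551  -0.2518  0.2438] [ 3.141 -0.     2.954] F [-0.4  0.3 -0.2] w 0.0599 gf 0.0 t 10.9667
```

View pics/n7.png

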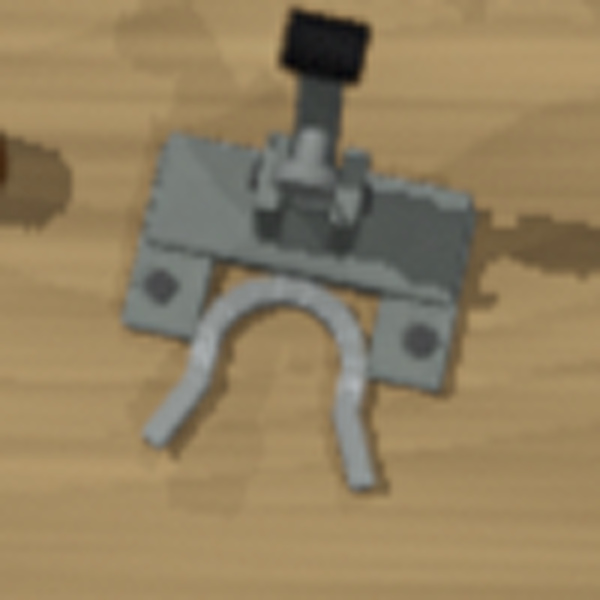

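Run:
```python
from h import *
np.set_printoptions(precision=4,suppress=True)
a=camera('top')
P={'c':(284,367,.012),'tl':(155,440,.012),'tr':(363,487,.012),'BTL':(175,133,.016),'BTR':(472,197,.016),'BBL':(125,322,.016),'BBR':(440,390,.016),'h1':(162,287,.016),'h2':(420,341,.016)}
W={k:onz(a,(170+y/6,285+x/6),z) for k,(x,y,z) in P.items()}
for k,v in W.items(): print(k,v)
yw=lambda l,r:np.arctan2((W[l]-W[r])[1],(W[l]-W[r])[0])-np.pi/2
ys=[yw('tl','tr'),yw('BTL','BTR'),yw('BBL','BBR'),yw('h1','h2')];print(ys)
y=np.mean(ys[1:]);n=np.array([np.cos(y),np.sin(y),0])
print('from base rear',(W['BTL']+W['BTR'])/2-.080*n,'front',(W['BBL']+W['BBR'])/2-.003*n,'tips',(W['tl']+W['tr'])/2+.038*n,'widths',*[np.linalg.norm(W[i]-W[j]) for i,j in(('BTL','BTR'),('BBL','BBR'),('BTL','BBL'))])
hsv=cv2.cvtColor(a['frame'],cv2.COLOR_RGB2HSV)
```

```text
c [0.612  0.0075 0.012 ]
tl [0.5827 0.056  0.012 ]
tr [ 0.5662 -0.0234  0.012 ]
BTL [0.7029 0.0515 0.016 ]
BTR [ 0.6795 -0.0636  0.016 ]
BBL [0.6276 0.0686 0.016 ]
BBR [ 0.6035 -0.052   0.016 ]
h1 [0.6416 0.0548 0.016 ]
h2 [ 0.6224 -0.0442  0.016 ]
[np.float64(-0.20497714763824493), np.float64(-0.20052531717800348), np.float64(-0.19725693756163531), np.float64(-0.19161944777015538)]
from base rear [0.6128 0.0096 0.016 ] front [0.6126 0.0089 0.016 ] tips [0.6118 0.0089 0.012 ] widths 0.11751722297881577 0.12293605868235158 0.07725459147543187
```

The top crop shows the arm right back: the handle row of 177.5 gives about 1.73 rad. The nest is clear, with centre (0.6125, 0.0085) and yaw -0.197, and the base corners and flare tips agree on both. Next I go to die_c.

```bash
python3 -m crank '2.5 0 3.5 0;4.9 0 7 0;4.9 0 11 0;4.9 0 15 0;4.9 0 17 0' 0.25
python3 -m crank '0 0 0 0;0 0 0 0'
python3 - <<'E'
from h import *
go(.502,-.242,.03,np.pi-.197)
c=camera('side');cv2.imwrite('pics/d8.png',cv2.resize(c['frame'][180:280,370:470],None,fx=5,fy=5)[:,:,::-1])
E
```

```text
clock: 11.43
ee_pos: [0.4992, -0.2414, 0.0695]
eef_rot: [3.139, -0.006, 2.952]
wrist_force: [0.1, 0.6, -0.6]
gripper_width: 0.0641
gripper_force: 0.0
clock: 11.6
ee_pos: [0.502, -0.2431, 0.0731]
eef_rot: [3.141, -0.002, 2.952]
wrist_force: [0.4, -0.1, 1.1]
gripper_width: 0.064
gripper_force: 0.0
rows cm/deg [0.01 0.1  4.31] 0.5 | now [ 0.502  -0.2431  0.0731] [ 3.141e+00 -2.000e-03  2.952e+00] F [ 0.4 -0.1  1.1] w 0.064 gf 0.0 t 11.6
```

View pics/d8.png

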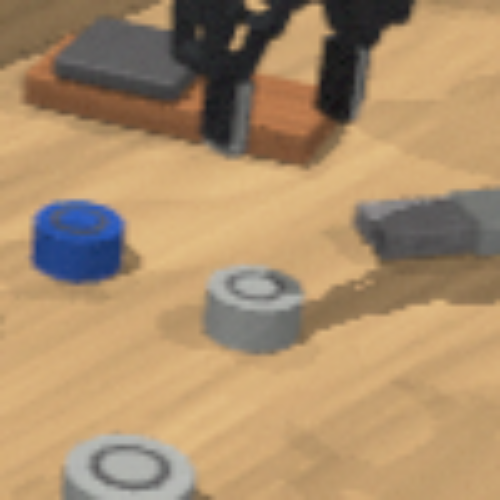

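Run:
```python
from h import *
c=camera('side');f=lambda X:(proj(c,X)[::-1]-[370,180])*5
for X in([.502,-.243,.085],[.502,-.243,.024],[.51,-.243,.024],[.502,-.235,.024],[.515,-.23,.024]): print(X,f(X))
print(onz(c,(180+285/5,370+255/5),.024))
```

```text
[0.502, -0.243, 0.085] [274.05681432 168.09552775]
[0.502, -0.243, 0.024] [258.93605974 282.68012707]
[0.51, -0.243, 0.024] [245.13607055 276.78354777]
[0.502, -0.235, 0.024] [249.05573698 288.16016329]
[0.515, -0.23, 0.024] [220.4341766  281.92221188]
[ 0.50191976 -0.23969199  0.024     ]
```

```bash
python3 -m crank '0 0.1 2.5 0;0 0.1 5 0;0 0.1 7 0;0 0.1 7 0;0 0.1 7 0' 0.35
python3 -m crank '0 0 0.4 0;0 0 0.8 0;0 0 1.0 0;0 0 1.0 0'
python3 - <<'E'
from h import *
go(.502,-.241,-.014,np.pi-.197)
c=camera('side');cv2.imwrite('pics/d9.png',cv2.resize(c['frame'][180:280,370:470],None,fx=5,fy=5)[:,:,::-1])
E
```

```text
clock: 12.12
ee_pos: [0.5038, -0.2434, 0.0052]
eef_rot: [-3.141, 0.001, 2.952]
wrist_force: [1.1, 1.7, 0.5]
gripper_width: 0.0555
gripper_force: 0.0
clock: 12.45
ee_pos: [0.5032, -0.2432, -0.0054]
eef_rot: [-3.141, 0.001, 2.952]
wrist_force: [-0.6, 0.3, -1.6]
gripper_width: 0.0557
gripper_force: 0.0
rows cm/deg [0.16 0.2  0.86] 0.4 | now [ 0.5032 -0.2432 -0.0054] [-3.141e+00  1.000e-03  2.952e+00] F [-0.6  0.3 -1.6] w 0.0557 gf 0.0 t 12.45
```

```bash
python3 -m crank '0 0.1 0.2 0;0 0.1 0.4 0;0 0.1 0.4 0'
python3 -m crank '0 0 0 0;0 0 0 0;0 0 0 0;0 0 0 0;0 0 0 0' 0.6 25
```

```text
clock: 12.75
ee_pos: [0.5027, -0.2418, -0.0104]
eef_rot: [3.141, -0.001, 2.952]
wrist_force: [0.2, 0.2, -0.5]
gripper_width: 0.0553
gripper_force: 0.0
clock: 13.17
ee_pos: [0.5028, -0.2417, -0.0099]
eef_rot: [3.141, -0.001, 2.952]
wrist_force: [-0.7, 2.0, 3.7]
gripper_width: 0.0444
gripper_force: 25.4
```

```bash
python3 -m crank '0 1 0.1 0;0 2.8 0.1 0;0.05 4.6 0.1 0;0.1 6.4 0.1 0;0.1 8 0.1 0'
python3 -m crank '0 2 0 0;0.1 4 0 0;0.1 6 0 0;0.15 8 0 0;0.15 10 0 0'
python3 -m crank '0.1 2 0 0;0.1 4 0 0;0.15 6 0 0;0.15 7.8 0 0;0.15 8.7 0 0'
python3 -c "
from h import *
np.set_printoptions(precision=4,suppress=True)
go(.5488,.0213,-.01,np.pi-.197)
b=camera('side')
for p in pinpoint(b,'die_c')[:5]: print(p['score'],onz(b,p['location'],0))"
```

```text
clock: 13.58
ee_pos: [0.519, -0.1648, -0.0099]
eef_rot: [-3.138, 0.005, 2.953]
wrist_force: [-0.8, -4.0, 3.4]
gripper_width: 0.0441
gripper_force: 26.0
clock: 14.0
ee_pos: [0.5364, -0.0659, -0.0099]
eef_rot: [-3.139, 0.004, 2.953]
wrist_force: [-0.8, -4.7, 3.2]
gripper_width: 0.0441
gripper_force: 26.0
clock: 14.42
ee_pos: [0.5512, 0.0211, -0.01]
eef_rot: [-3.14, 0.003, 2.954]
wrist_force: [-1.0, -7.0, 6.0]
gripper_width: 0.0447
gripper_force: 26.2
rows cm/deg [ 0.24 -0.02  0.  ] 0.6 | now [ 0.5512  0.0211 -0.01  ] [-3.14   0.003  2.954] F [-1. -7.  6.] w 0.0447 gf 26.2 t 14.4167
0.86 [0.4482 0.0851 0.    ]
0.7 [ 0.449  -0.0682  0.    ]
0.68 [0.5511 0.0212 0.    ]
0.66 [ 0.6184 -0.2355  0.    ]
0.66 [ 0.4388 -0.0046  0.    ]
```

```bash
python3 -m crank '0 0 0 0;0 0 0 0;0 0 -2 0;0 0 -4 0;0 0 -6 0' 0.35
python3 -m crank '2.5 0 0 -0.6;4.8 0 0 -0.6;4.8 0 0 -0.6;4.8 0 0 -0.6;4.8 0 0 -0.6' 1
python3 -m crank '0 0 2 0;0 0 3.5 0;0 0 4.3 0;0 0 4.3 0'
python3 -c "
from h import *
np.set_printoptions(precision=4,suppress=True)
go(.5045,.030,.006,np.pi-.197)
b=camera('side')
for p in pinpoint(b,'die_c')[:5]: print(p['score'],onz(b,p['location'],0))"
```

```text
clock: 14.93
ee_pos: [0.548, 0.0204, 0.0484]
eef_rot: [-3.141, -0.003, 2.951]
wrist_force: [-0.6, 0.2, 0.0]
gripper_width: 0.0554
gripper_force: 0.0
clock: 15.35
ee_pos: [0.5027, 0.0296, 0.0488]
eef_rot: [3.142, 0.001, 2.962]
wrist_force: [0.2, 0.5, 0.5]
gripper_width: -0.0001
gripper_force: 0.0
clock: 15.68
ee_pos: [0.5012, 0.0297, 0.004]
eef_rot: [-3.141, -0.004, 2.962]
wrist_force: [-0.2, -0.4, -0.2]
gripper_width: 0.0004
gripper_force: 0.0
rows cm/deg [-0.32  0.09 -0.2 ] 1.0 | now [0.5012 0.0297 0.004 ] [-3.141 -0.004  2.962] F [-0.2 -0.4 -0.2] w 0.0004 gf 0.0 t 15.6833
0.8 [0.5184 0.2189 0.    ]
0.79 [0.4493 0.0826 0.    ]
0.66 [ 0.6097 -0.2329  0.    ]
0.62 [ 0.4424 -0.0731  0.    ]
0.54 [0.5605 0.0167 0.    ]
```

```bash
python3 -m crank '-1 0.1 0 1;-2 0.1 0 1;-3 0.1 0 1;-4 0.1 0 1;-4.5 0.1 0 1'
python3 -m crank '-0.7 0 0 0;-1.4 0 0 0;-2 0 0 0;-2.3 0 0 0;-2.3 0 0 0'
python3 -c "
from h import *
np.set_printoptions(precision=4,suppress=True)
go(.5806,.0149,.004,np.pi-.197)
b=camera('side')
for p in pinpoint(b,'die_c')[:5]: print(p['score'],onz(b,p['location'],0))"
```

```text
clock: 16.2
ee_pos: [0.55, 0.0225, 0.0069]
eef_rot: [3.141, 0.004, 2.945]
wrist_force: [0.2, 0.6, -0.0]
gripper_width: -0.0003
gripper_force: 0.0
clock: 16.62
ee_pos: [0.5702, 0.0183, 0.0061]
eef_rot: [3.141, 0.001, 2.945]
wrist_force: [-0.5, 0.1, 0.0]
gripper_width: 0.0003
gripper_force: 0.0
rows cm/deg [-1.08 -0.13  0.21] 0.0 | now [0.5702 0.0183 0.0061] [3.141 0.001 2.945] F [-0.5  0.1  0. ] w 0.0003 gf 0.0 t 16.6167
0.89 [0.443  0.0858 0.    ]
0.88 [0.5566 0.017  0.    ]
0.77 [ 0.4429 -0.0639  0.    ]
0.54 [ 0.4585 -0.4125  0.    ]
0.5 [ 0.6176 -0.2316  0.    ]
```

```bash
python3 -m crank '2 0 -0.5 0;4 0 -0.5 0;6 0 0 0;6.9 0 0 0;6.9 0 0 0'
python3 -m crank '0 0 0.5 0;0 0 1.0 0;0 0 1.3 0;0 0 1.3 0'
python3 -c "
from h import *
go(.5055,.0299,-.01,np.pi-.197)
c=camera('side')
# fingertip: lowest dark pixel near projected column
p=proj(c,sense()['ee_pos']);r,q=p.astype(int);print(p)
d=(c['frame'].max(2)<60)
for k in range(q-8,q+9,2): print(k,np.nonzero(d[r-60:r+15,k])[0].max(initial=-1)+r-60,end='; ')
print(p-proj(c,sense()['ee_pos']+[0,0,.02]))"
```

```text
clock: 17.13
ee_pos: [0.4978, 0.0324, 0.0051]
eef_rot: [-3.141, -0.005, 2.945]
wrist_force: [-0.0, -0.4, 0.6]
gripper_width: -0.0001
gripper_force: 0.0
clock: 17.47
ee_pos: [0.5021, 0.0318, -0.0078]
eef_rot: [-3.141, -0.001, 2.945]
wrist_force: [-0.3, -0.2, 0.0]
gripper_width: -0.0001
gripper_force: 0.0
rows cm/deg [-0.37 -0.11  0.22] -0.0 | now [ 0.5021  0.0318 -0.0078] [-3.141e+00 -1.000e-03  2.945e+00] F [-0.3 -0.2  0. ] w -0.0001 gf 0.0 t 17.4667
[293.19922259 341.90128296]
333 269; 335 271; 337 281; 339 282; 341 283; 343 270; 345 270; 347 268; 349 278; [ 7.98147071 -0.33564457]
```

```bash
python3 -m crank '0 0 0.3 0;0 0 0.7 0;0 0 0.7 0'
python3 -m crank '-1 -0.1 0 0;-2 -0.1 0 0;-3 -0.1 0 0;-4 -0.1 0 0;-4.6 -0.1 0 0'
python3 -c "
from h import *
np.set_printoptions(precision=4,suppress=True)
go(.5806,.0149,-.015,np.pi-.197)
b=camera('side')
for p in pinpoint(b,'die_c')[:5]: print(p['score'],onz(b,p['location'],0))"
```

```text
clock: 17.77
ee_pos: [0.5012, 0.0319, -0.0148]
eef_rot: [-3.141, -0.001, 2.945]
wrist_force: [0.1, -0.1, 0.1]
gripper_width: -0.0001
gripper_force: 0.0
clock: 18.18
ee_pos: [0.5485, 0.0216, -0.0139]
eef_rot: [3.141, 0.001, 2.944]
wrist_force: [-1.6, 0.5, -0.9]
gripper_width: 0.0
gripper_force: 0.8
rows cm/deg [-3.28 -0.03  0.12] -0.0 | now [ 0.5485  0.0216 -0.0139] [3.141 0.001 2.944] F [-1.6  0.5 -0.9] w 0.0 gf 0.8 t 18.1833
0.96 [ 0.4412 -0.0657  0.    ]
0.76 [0.5875 0.0083 0.    ]
0.75 [0.5215 0.2165 0.    ]
0.67 [ 0.6084 -0.228   0.    ]
0.66 [0.447  0.0855 0.    ]
```

```bash
python3 -m crank '-0.7 0 0 0;-1.4 0 0 0;-2.0 0 0 0;-2.4 0 0 0;-2.4 0 0 0'
python3 -m crank '-0.3 0 0 0;-0.6 0 0 0;-0.8 0 0 0;-0.8 0 0 0'
python3 -c "
from h import *
np.set_printoptions(precision=4,suppress=True)
go(.5806,.0149,-.015,np.pi-.197)
b=camera('side')
for p in pinpoint(b,'die_c')[:5]: print(p['score'],onz(b,p['location'],0))"
```

```text
clock: 18.7
ee_pos: [0.5717, 0.017, -0.0138]
eef_rot: [3.141, 0.002, 2.945]
wrist_force: [0.5, 0.1, -0.5]
gripper_width: 0.0002
gripper_force: 0.0
clock: 19.03
ee_pos: [0.5782, 0.0157, -0.014]
eef_rot: [3.142, 0.0, 2.945]
wrist_force: [-2.0, 1.2, -0.6]
gripper_width: -0.0
gripper_force: 1.0
rows cm/deg [-0.25 -0.03  0.1 ] 0.0 | now [ 0.5782  0.0157 -0.014 ] [3.142 0.    2.945] F [-2.   1.2 -0.6] w -0.0 gf 1.0 t 19.0333
0.82 [ 0.4459 -0.0793  0.    ]
0.76 [0.4495 0.0828 0.    ]
0.71 [0.6109 0.0044 0.    ]
0.5 [ 0.6085 -0.2191  0.    ]
0.49 [0.5229 0.2192 0.    ]
```

Nearly home. I'll push on in small steps until the force rises.

```bash
for i in 1 2; do python3 -m crank '-0.1 0 0 0;-0.2 0 0 0;-0.2 0 0 0' | sed -n 1,4p; done
```

```text
clock: 19.38
ee_pos: [0.5799, 0.0153, -0.014]
eef_rot: [-3.142, -0.0, 2.945]
wrist_force: [-2.8, 0.7, -0.1]
clock: 19.63
ee_pos: [0.5825, 0.0148, -0.014]
eef_rot: [3.142, 0.001, 2.945]
wrist_force: [-1.7, 0.3, -1.4]
```

```bash
python3 -m crank '-0.1 0 0 0;-0.2 0 0 0;-0.2 0 0 0' | sed -n 1,4p
```

```text
clock: 19.88
ee_pos: [0.5833, 0.0146, -0.0141]
eef_rot: [-3.141, -0.001, 2.945]
wrist_force: [-4.5, 0.3, 3.1]
```

```bash
python3 -m crank '-0.1 0 0 0;-0.2 0 0 0;-0.2 0 0 0' | sed -n 1,4p;  python3 -m crank '-0.1 0 0 0;-0.2 0 0 0;-0.2 0 0 0' | sed -n 1,4p
```

```text
clock: 20.13
ee_pos: [0.5833, 0.0146, -0.0141]
eef_rot: [-3.141, -0.006, 2.945]
wrist_force: [-8.6, 1.9, 7.0]
clock: 20.38
ee_pos: [0.5832, 0.0147, -0.0144]
eef_rot: [-3.141, -0.01, 2.945]
wrist_force: [-11.8, 2.0, 10.6]
```

```bash
python3 -m crank '1 0 0 0;2.5 0 0 0;3 0 -3 0;3 0 -7 0;3 0 -11 0' 0.35 25 | sed -n 1,2p
python3 -m crank '0 0 -4 0;0 0 -8 0;0 0 -11.5 0;0 0 -12.5 0;0 0 -12.5 0' | sed -n 1,2p
python3 -c "
from h import *
np.set_printoptions(precision=4,suppress=True)
go(.692,-.006,.22,np.pi-.197)
b=camera('side')
for p in pinpoint(b,'die_c')[:5]: print(p['score'],onz(b,p['location'],0))
a=b
p=pinpoint(a,'press_handle')[0];print(p, [proj(a,np.array([.671-.12*.981*np.cos(t),-.003+.12*.196*np.cos(t),.05+.12*np.sin(t)])) for t in(1.6,1.75)])
hsv=cv2.cvtColor(b['frame'],cv2.COLOR_RGB2HSV);cv2.imwrite('pics/z.png',b['frame'][:,:,::-1])"
```

```text
clock: 20.8
ee_pos: [0.5582, 0.0195, 0.0962]
clock: 21.22
ee_pos: [0.5633, 0.0192, 0.2266]
rows cm/deg [-13.11   0.04   0.85] 0.0 | now [0.5633 0.0192 0.2266] [3.14  0.014 2.945] F [0.8 0.7 0.1] w 0.0555 gf 0.0 t 21.2167
0.89 [0.6115 0.0069 0.    ]
0.72 [ 0.4447 -0.0679  0.    ]
0.67 [0.4433 0.0847 0.    ]
0.59 [ 0.6191 -0.2299 -0.    ]
0.52 [0.5149 0.214  0.    ]
{'location': [186.0, 292.0], 'score': 0.87} [array([185.3902, 298.5444]), array([183.4796, 294.4362])]
```

```bash
python3 -m crank '-3.5 0 0 0;-7 0 0 0;-10.5 0 0 0;-13 0 0 0;-13 0 0 0' | sed -n 1,2p
python3 -m crank '0 0 2.5 0;0 0 5 0;0 0 7.2 0;0 0 7.8 0;0 0 7.8 0' | sed -n 1,4p
python3 -m crank '0 0 0 0;0 0 0 0;0 0 0 0;0 0 0 0;0 0 0 0' 0.8 25
```

```text
clock: 21.78
ee_pos: [0.6885, -0.0071, 0.2163]
clock: 22.2
ee_pos: [0.6816, -0.0054, 0.1374]
eef_rot: [-3.14, -0.01, 2.945]
wrist_force: [-0.5, 0.2, -0.5]
clock: 22.62
ee_pos: [0.6872, -0.0036, 0.1447]
eef_rot: [3.138, 0.003, 2.945]
wrist_force: [0.6, 4.9, -1.3]
gripper_width: 0.0271
gripper_force: 27.9
```

```bash
python3 -m crank '2.15 0.1 -0.15 0;4.3 0.1 0.1 0;6.25 0.1 0.65 0;8.2 0.1 1.65 0;9.8 0.1 2.85 0'
python3 -m crank '0 0 0 0' | sed -n 2,6p
```

```text
clock: 23.03
ee_pos: [0.5925, 0.015, 0.1188]
eef_rot: [3.139, 0.008, 2.945]
wrist_force: [-0.5, 2.1, 6.3]
gripper_width: 0.0269
gripper_force: 26.1
ee_pos: [0.5873, 0.016, 0.115]
eef_rot: [3.14, -0.002, 2.945]
wrist_force: [-4.4, 4.3, 2.7]
gripper_width: 0.0268
gripper_force: 26.0
```

```bash
python3 -m crank '1.2 0 1.3 0;2.25 0 2.75 0;3.0 0 4.35 0;3.5 0 6.0 0;3.7 0 7.3 0'
python3 -m crank '0 0 0 0' | sed -n 2,6p
```

```text
clock: 23.53
ee_pos: [0.5493, 0.0234, 0.0417]
eef_rot: [3.141, -0.01, 2.944]
wrist_force: [-11.2, 6.8, 7.0]
gripper_width: 0.0273
gripper_force: 41.7
ee_pos: [0.5487, 0.0235, 0.0396]
eef_rot: [3.141, -0.011, 2.945]
wrist_force: [-7.6, 7.2, 1.8]
gripper_width: 0.027
gripper_force: 41.5
```

```bash
python3 -m crank '0.2 0.15 0.4 0;0.2 0.15 0.8 0;0.2 0.15 1.1 0;0.2 0.15 1.1 0'
python3 -m crank '0 0 0.2 0;0 0 0.4 0;0 0 0.4 0' | sed -n 2,6p
```

```text
clock: 23.95
ee_pos: [0.5473, 0.0238, 0.0298]
eef_rot: [-3.14, -0.011, 2.945]
wrist_force: [-9.9, 2.1, 1.6]
gripper_width: 0.0274
gripper_force: 42.9
ee_pos: [0.5469, 0.0239, 0.0259]
eef_rot: [-3.14, -0.012, 2.945]
wrist_force: [-10.5, 2.2, 2.6]
gripper_width: 0.0268
gripper_force: 43.6
```

```bash
python3 -m crank '0.2 0 0.2 0;0.3 0 0.3 0;0.3 0 0.3 0' | sed -n 2,6p
python3 -m crank '0 0 0.2 0;0 0 0.3 0;0 0 0.3 0' | sed -n 2,6p
python3 -m crank '0 0 0.2 0;0 0 0.3 0;0 0 0.3 0' | sed -n 2,6p
```

```text
ee_pos: [0.5469, 0.0239, 0.0239]
eef_rot: [-3.14, -0.005, 2.945]
wrist_force: [-6.2, 0.9, 2.5]
gripper_width: 0.0271
gripper_force: 43.6
ee_pos: [0.5466, 0.024, 0.0209]
eef_rot: [-3.14, -0.006, 2.945]
wrist_force: [-7.2, 0.3, 2.6]
gripper_width: 0.0268
gripper_force: 44.1
ee_pos: [0.5464, 0.024, 0.0178]
eef_rot: [-3.14, -0.006, 2.945]
wrist_force: [-6.3, 1.6, 1.7]
gripper_width: 0.0268
gripper_force: 44.5
```

```bash
for i in 1; do python3 -m crank '0 0 0.2 0;0 0 0.3 0;0 0 0.3 0' | sed -n 2,6p; done
python3 -m crank '0 0 0.2 0;0 0 0.3 0;0 0 0.3 0' | sed -n 2,6p
python3 -c "
from h import *
b=camera('side')
for k in('press_handle','press_foot','die_c'):
  for p in pinpoint(b,k)[:4]: print(k,p['location'],p['score'])
for t in (-.15,-.05,0,.1,.2): print(t,proj(b,np.array([.671-.12*.981*np.cos(t),-.003+.12*.196*np.cos(t),.05+.12*np.sin(t)])))"
```

```text
ee_pos: [0.5463, 0.024, 0.0147]
eef_rot: [-3.14, -0.007, 2.945]
wrist_force: [-7.4, 1.6, 2.5]
gripper_width: 0.0269
gripper_force: 44.8
ee_pos: [0.5463, 0.024, 0.0119]
eef_rot: [-3.14, -0.007, 2.945]
wrist_force: [-8.2, 1.9, 3.2]
gripper_width: 0.0269
gripper_force: 45.4
press_handle [257.3, 324.6] 0.57
press_handle [242.1, 315.1] 0.22
press_foot [244.5, 312.4] 0.37
die_c [284.7, 398.7] 0.98
die_c [328.4, 266.8] 0.84
die_c [230.6, 382.3] 0.67
die_c [315.5, 347.1] 0.63
-0.15 [265.00933075 328.3618268 ]
-0.05 [260.45956723 328.79374012]
0 [258.05425702 328.89368542]
0.1 [253.0170587  328.85645083]
0.2 [247.72818468 328.49969669]
```

```bash
python3 -m crank '0 0 0.2 0;0 0 0.3 0;0 0 0.3 0' | sed -n 2,4p
python3 -m crank '0 0 0.2 0;0 0 0.3 0;0 0 0.3 0' | sed -n 2,4p
```

```text
ee_pos: [0.5464, 0.024, 0.0107]
eef_rot: [-3.14, -0.008, 2.945]
wrist_force: [-12.4, 0.8, 15.6]
ee_pos: [0.5465, 0.024, 0.0097]
eef_rot: [-3.14, -0.008, 2.945]
wrist_force: [-15.7, 1.5, 27.9]
```

```bash
python3 -m crank '0 0 0.1 0;0 0 0.2 0;0 0 0.2 0;0 0 0.2 0;0 0 0.2 0' | sed -n 2,6p
python3 -m crank '0 0 -0.3 0;0 0 -0.6 0;0 0 -0.8 0;0 0 -0.8 0' | sed -n 2,6p
```

```text
ee_pos: [0.5465, 0.024, 0.0092]
eef_rot: [-3.14, -0.009, 2.945]
wrist_force: [-19.9, 1.5, 37.0]
gripper_width: 0.0272
gripper_force: 50.0
ee_pos: [0.5465, 0.024, 0.0121]
eef_rot: [-3.14, -0.006, 2.945]
wrist_force: [-6.2, 1.4, 0.7]
gripper_width: 0.0268
gripper_force: 45.6
```

```bash
python3 -m crank '0 0 0.3 0;0 0 0.6 0;0 0 0.7 0;0 0 0.7 0;0 0 0.7 0' | sed -n 2,6p
python3 -m crank '0 0 -0.2 0;0 0 -0.35 0;0 0 -0.35 0' | sed -n 2,6p
```

```text
ee_pos: [0.5465, 0.024, 0.0094]
eef_rot: [-3.14, -0.008, 2.945]
wrist_force: [-18.4, 1.5, 33.4]
gripper_width: 0.027
gripper_force: 49.4
ee_pos: [0.5465, 0.024, 0.0106]
eef_rot: [-3.14, -0.007, 2.945]
wrist_force: [-12.0, 1.7, 16.4]
gripper_width: 0.0269
gripper_force: 47.4
```

Still bearing on the die at 16 N. Now I release, retreat straight up and check.

```bash
python3 -m crank '0 0 0 0;0 0 0 0;0 0 0 0;0 0 0 0' 0.35 | sed -n 2,6p
python3 -m crank '0 0 -2 0;0 0 -5 0;0 0 -9 0;0 0 -13 0;2 0 -15 0' | sed -n 2,3p
python3 -m crank '4 2 0 0;8 6 0 0;8 10 0 0;8 14 0 0;8 18 0 0' | sed -n 2,3p
python3 - <<'E'
from h import *
np.set_printoptions(precision=4,suppress=True)
a,b=camera('top'),camera('side')
for k in('press_handle','press_foot','die_c','jar','tin','handpiece','nest'):
  for n,c in(('top',a),('side',b)):
    for p in pinpoint(c,k)[:5 if k=='die_c' else 1]: print(k,n,np.round(p['location'],1),round(p['score'],2),onz(c,p['location'],.05 if k=='press_handle' else 0))
for c,(x0,y0,x1,y1) in((a,(315,235,345,262)),(b,(310,245,345,275))):
    r,q=np.nonzero(c['frame'][y0:y1,x0:x1].max(2)<45);print('handle dark',r.mean()+y0,q.mean()+x0,len(r))
    if c is a: pa=(r.mean()+y0,q.mean()+x0)
    else: print(tri(a,pa,b,(r.mean()+y0,q.mean()+x0)))
E
```

```text
ee_pos: [0.5505, 0.0237, 0.0086]
eef_rot: [3.142, 0.002, 2.945]
wrist_force: [0.2, 0.4, 0.1]
gripper_width: 0.0556
gripper_force: 0.0
ee_pos: [0.5364, 0.0271, 0.1641]
eef_rot: [3.14, 0.013, 2.944]
ee_pos: [0.484, 0.213, 0.1584]
eef_rot: [3.141, 0.001, 2.944]
press_handle top [254.2 322.5] 0.74 [0.5524 0.0278 0.05  ]
press_handle side [258.5 325.7] 0.83 [0.5566 0.0267 0.05  ]
press_foot side [244.6 313.4] 0.6 [ 0.6801 -0.0545  0.    ]
die_c top [234.3 437.1] 0.71 [ 0.6119 -0.2349  0.    ]
die_c top [304.5 362.5] 0.68 [ 0.4476 -0.0636  0.    ]
die_c top [310.4 293.6] 0.49 [0.4313 0.0909 0.    ]
die_c top [229.2 329.9] 0.48 [0.6191 0.0133 0.    ]
die_c top [270.4 238. ] 0.43 [0.5187 0.2212 0.    ]
die_c side [312.5 345.2] 0.87 [0.4467 0.0808 0.    ]
die_c side [233.2 381.6] 0.67 [ 0.6054 -0.2209  0.    ]
die_c side [324.3 265.7] 0.61 [0.5232 0.2145 0.    ]
die_c side [282.3 395.5] 0.57 [ 0.4447 -0.0723  0.    ]
die_c side [261.9 314.8] 0.46 [ 0.6205 -0.0028  0.    ]
jar top [255.6 324.5] 0.53 [0.5569 0.0244 0.    ]
jar side [271.7 244.2] 0.67 [0.6958 0.1383 0.    ]
tin top [307.7 332.8] 0.45 [0.4391 0.003  0.    ]
tin side [299.1 374.9] 0.51 [0.4358 0.0056 0.    ]
handpiece top [213.6 402.5] 0.89 [ 0.6596 -0.1554  0.    ]
handpiece side [232.5 348.8] 0.69 [ 0.6643 -0.1625  0.    ]
nest top [230.5 332.1] 0.58 [0.6161 0.0081 0.    ]
nest side [262.4 311.8] 0.92 [0.6235 0.0037 0.    ]
handle dark 252.3804347826087 325.1195652173913 92
handle dark 257.4390243902439 327.0650406504065 123
(array([0.5566, 0.0223, 0.0507]), np.float64(0.0004624997168453871))
```

The handle triangulates to z = 50.7 mm, so the arm is level with its foot on the die. The die is home in the nest and the other things haven't moved.

```bash
python3 -c "
from rig import *
print(sign_off())"
```

```text
the job is handed in; nothing more can be done
None
```

I slid the 46 mm steel die (die_c) fully home in the nest, pressed the arm down on it with about 37 N at the handle, left the arm down and handed the job in; the bystanders I re-checked (the other dies, tin, jar and handpiece) had not moved.

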